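# Fit a new filter and refit the cover of the bench air filter unit

## Task

Change over the bench air filter unit: set the new filter cassette down into the open bay, tab up, so that it lies flat on the bottom. Then put the grille cover back: tilt it, hook its tongue under the ledge at the end of the bay away from the spring catch, swing the other end down and press it until the catch snaps over it, so that the cover is fully home and flush. Leave both released, and do not push aside or knock over the rack of reagent bottles, the tall white bottle or the stack of dishes.

Things in the scene. Friction and masses are not known exactly. Their poses are not given: they have to be found in the camera images.
- unit: Bench air filter unit: white steel box fixed to the bench, 250 (x) x 190 (y) x 90 mm high, with a bay open at the top. Origin on the bench below the bay's middle, z up, +x to the bay's ledge end, -x to the spring catch and control face; its x is within 0.45 rad of the robot's x. Box limits from the origin: x -130..120, y -95..95 mm.
- bay (a point): Middle of the bay's mouth, (0, 0, 90) mm of the unit, axes as the unit's. The bay is x -85..90, y -70..70 mm. Along both sides a rail (|y| 56..70, x -85..45, top 6 mm below the mouth) carries the cover. With the cover home, cover_grip lies at (0, 0, 27), cover_tongue (83, 0, -7.5), cover_front (-83, 0, 0) mm from here, axes parallel; play 2 mm in x, 5 mm in y.
- ledge (a point): Middle of the lower free edge of the ledge that overhangs the bay's +x end, at (73, 0, 84) mm of the unit, axes as the unit's. The ledge is the edge of the top plate, 6 mm thick (z 84..90), over x 73..90 mm and the whole width of the bay; below it 24 mm free height, end wall at x 90.
- well (a point): Where the filter's underside centre belongs: middle of the floor of the bay, (-6, 0, 18) mm of the unit, axes as the unit's. Below the rails the bay is a straight well 158 (x) x 112 mm (y), 72 mm deep from the bay's mouth, open from above between the ledge and the catch end: 5 mm play all round for the cassette.
- filter_tab (a point): Centre of the pull tab of the new filter: a loose flat pleated cassette, white frame, 148 (x) x 102 (y) x 30 mm high, 0.16 kg, lying tab up, its x within 0.5 rad of the robot's x; either way round will do. The tab stands on its middle: 12 (x) x 50 (y) x 28 mm high, its centre 44 mm above the underside. With the filter down in the well this is 62 mm above the bench.
- catch (a joint): Spring catch (steel slide, 32 mm wide, top 116 mm above the bench) on the rim at the bay's -x end. 0 = sprung out, up to 0.009 m when pushed back towards -x; 5 N to start, 6.8 N at full travel. A cover hooked under the ledge rests by its own weight on the sloping nose, still about 0.1 rad open; some 5 to 13 N down on its free end pushes the nose back, and it snaps out over the flush cover.
- catch_nose (a point): Foremost edge of the catch's nose, sprung out at (-78.5, 0, 93.5) mm of the unit. From there its face slopes up and back at 60 degrees to 109 mm above the bench; its underside is 91.5 mm above the bench.
- cover_grip (a point): Centre of the handle bar of the loose grey plastic cover (about 0.3 kg, mass centre below the bar within 5 mm); axes are the cover's: +x to its tongue, z out of its upper face. Bar along y, 80 long, 14 (x) x 14 mm (z), on two posts at y +-35. 27 mm above the upper face, 38.5 above the underside. The cover starts flat on the bench, handle up, x within 0.6 rad of the robot's.
- cover_tongue (a point): Middle of the upper edge at the tongue's tip, (83, 0, -34.5) mm from cover_grip. The tongue is a flat lip 100 mm wide (y), 4 mm thick, standing out 12 mm beyond the plate's +x end, its top 1.5 mm below the plate's underside. The plate is 154 x 130 x 6 mm: x -83..71, y -65..65 mm from cover_grip; below it a frame 96 mm wide, 5.5 mm deep (x -70..71).
- cover_front (a point): Middle of the upper edge of the cover's free (-x) end, which goes under the catch. At (-83, 0, -27) mm from cover_grip. A dark thumb patch on the upper face, 24 x 44 mm, centred 29 mm from this edge, is where to press.
- rack: Blue rack of four reagent bottles, 100 (x) x 80 (y) x 120 mm high, loose, about 155 mm from the filter's tab on its +x side. Origin at the centre of its underside. Leave where it is.
- bottle: White plastic bottle, 68 mm diameter, 175 mm high, standing 180 to 205 mm from the unit's origin beyond its ledge end. Origin at the centre of its underside. Leave where it is.
- dishes: Stack of six culture dishes, 90 mm diameter, 90 mm high, standing about 155 mm from the cover's handle on its tongue side. Origin at the centre of its underside. Leave where it is.
Things that resemble listed ones, but are neither listed nor needed, are in the scene too. Leave any turquoise or yellow look-alike of the part that bears filter_tab alone. What is shaped like the part that bears cover_grip but orange is not meant.

How it is judged:
On the way, in this order (a step that is already met when the one before it is completed fails the run):
1. the filter cassette lies flat on the bottom of the bay (x of filter_tab in the frame of well between -0.01 and 0.01 m and y of filter_tab in the frame of well between -0.01 and 0.01 m and z of filter_tab in the frame of well between 0.04 and 0.047 m and angle between filter_tab's own z axis and vertical below 0.06 rad), for 0.2 s.
2. the tongue is hooked under the ledge with the cover still tilted open (x of cover_tongue in the frame of ledge between 0.003 and 0.018 m and z of cover_tongue in the frame of ledge between -0.02 and 0 m and z of cover_front in the frame of ledge above 0.012 m), for 0.1 s.
At the end, for the whole second after the job is handed in: The filter lies flat on the bottom of the bay (within 3 mm of its height, 10 mm sideways). The cover sits in the bay over it, flush within 2 mm, its tongue at least 5 mm under the ledge, the catch sprung back out (within 2 mm) over the free end (all of step 1 and x of cover_tongue in the frame of ledge above 0.005 m and z of cover_tongue in the frame of ledge between -0.004 and 0.0005 m and y of cover_tongue in the frame of ledge between -0.009 and 0.009 m and z of cover_front in the frame of ledge between 0.004 and 0.008 m and angle between the x axis of cover_grip and the x axis of unit, either way round below 0.1 rad and value of joint catch below 0.002 m and horizontal distance between cover_grip and unit below 0.009 m); the robot touches nothing.
It fails at once if the rack, the tall white bottle or the dishes pushed more than 30 mm or tipped over (distance of any of rack, bottle, dishes from where it was at the start of the episode above 0.03 m or angle between any of rack, bottle, dishes's own z axis and vertical above 0.4 rad).
It also fails if it takes over 67 s, if anything falls off the work surface, if the arm or the gripper's body presses on something with over 40 N, if the wrist force passes 120 N, or if a joint passes its speed limit or range.

## Robot

A 7-joint arm with a two-finger parallel gripper is mounted at the origin on the work surface. World frame = base frame: x ahead of the robot, y to its left, z up, the work surface at z = 0. Lengths are in m, angles in rad, forces in N, time in s.
With the tool pointing down it reaches from about 0.4 to 0.875 m from the base axis. Payload 19.3 kg.
Tool frame: the origin (TCP) lies on the centre line of the jaws, within the pads' length; the fingertips stand arm.tip_extent ahead of it and the grasp point (between the pads) lies 5 mm behind it (arm.tip_extent is the distance from the TCP to the fingertips, in m); z points along the fingers, y is the line along which they close (so a half turn about z gives the same grasp; the last joint's range is limited). The gripper opens to 85 mm and grips with 20 to 120 N. Pads are 22 mm wide; open, the fingers measure 114 mm over their backs; the gripper's body (76 mm by 85 mm) begins 54 mm behind the grasp point. The pads swing forward as they close: fully open they stand 13 mm farther back than shut.
Start: joints at [1.056, 0.521, -0.036, 1.599, 0.021, 1.021, -0.113], TCP at [0.269, -0.564, 0.245] pointing down, gripper open.
Joint ranges: [-2.91, 2.91], [-0.3, 2.13], [-1.5, 1.42], [0.17, 2.43], [-1.26, 4.41], [0.16, 1.93], [-2.52, 2.52]. Speed limits (rad/s): [1.89, 1.89, 2.39, 2.39, 3.01, 3.01, 3.01].

## Interface

Orientations are given as a unit quaternion [w, x, y, z].
In Python, from workcell import arm, cams gives the robot as it stands.
- The arm moves only by the tool jog_arm, never from a script. Its argument "moves" is a list of rows, each an object with "slide": the shift along the tool's x, y, z as a fraction of full scale, a list of three; "twist": the turn, a rotation vector about the tool's x, y, z as a fraction of full scale, a list of three; "grip": the closure, from 0 (fully open) to 1 (shut). In form: [{"slide": [x, y, z], "twist": [rx, ry, rz], "grip": grip}, ...]. A call has 1 to 20 rows; each row is the pose to reach, as a shift and turn from the pose commanded when the call began, along the tool's axes at that moment; what a row does not reach only later rows make up. Full scale, the value 1, is 0.8 m for a shift and 60 degrees for a turn. A row lasts 1/8 s, in which the tool goes at most 62.5 mm and 10.7 degrees, less where a joint would pass 70% of its speed; a pose out of reach is approached as far as the arm can. A call with a number of a shift or a turn outside -1 to 1 is refused whole. A call with a gripper value outside its range is refused whole. The fingers move at their own pace and stop on an object; "newtons" is the grip in N (left out, the last holds). Time passes only in rows, so rows that repeat a pose let the fingers close. It gives the time, the measured TCP pose, the force, the opening and the grip force at its end, in the units of the state.
- arm.sense(): the state, without advancing time (a new reading comes with each control period).
- cams.camera(name): name is "scene" or "top"; returns the picture (400x640x3 uint8, blue, green, red); there is no depth.
- cams.camera_model(name): a dict with "fov_y" (degrees; the focal length in pixels is half the picture's height over the tangent of half this angle, whatever the lens; pixels are square), "cx", "cy" (the principal point, pixels), "origin" and "orientation" of the camera in the world. Camera axes: x right, y up, looking along -z (the intrinsics and any distortion apply to the point x, -y, -z); pixel columns grow to the right and rows downward; lengths in m; the calibration is good to about 2 mm. A picture is of the moment at which its call begins. camera_model takes no time and is no camera call.
- arm.close_job(): hands the job in; it is judged then, once.
The state is a dict: "time": time; "joint_positions": joint angles; "qd": joint speeds; "joint_efforts": joint torques, N m; "position": TCP position; "orientation": TCP orientation; "contact_force": force on the tool from outside, world axes, zero at the start; "moment": the same for the moment, N m; "gripper_width": finger opening in m; "gripper_force": force on a finger pad.
Only numpy, scipy, OpenCV 4.12 (cv2) and the standard library are available. Lean on these libraries where they do the work, as an engineer would, in place of code of your own. Each camera call takes 0.05 s, during which the arm holds its last target. There are 200 camera calls.

## Working session

There is one attempt and no reset: what is moved stays moved. The work goes in short steps, Python scripts to look and compute and a tool call to move; the robot and the scene stay as the last step left them, time stands still between calls to the robot, and variables do not carry over. Pictures are saved under pics/ and viewed, at most 11 in all, crops included, and the job is handed in when it is done.

Besides the shell and the picture viewer there is one more tool, called after "Emit:" by a JSON object that holds its "api" and its "payload", one argument or row to a line. jog_arm: Moves the arm, as the interface text tells. Shift numbers are shares of 0.8 m and turn numbers shares of 60 degrees, none past 1 either way. Its arguments: {"type":"object","properties":{"moves":{"type":"array"},"newtons":{"type":"number"}},"required":["moves"]}

```bash
ls; mkdir -p pics; python3 - <<'E'
from workcell import arm,cams
import cv2
for n in("scene","top"):
    cv2.imwrite(f"pics/{n}0.png",cams.camera(n)); print(n,cams.camera_model(n))
print(arm.sense(),arm.tip_extent)
E
```

```text
pics
scene {'fov_y': 56.52055914367743, 'cx': 323.20396716511016, 'cy': 195.11864382887202, 'origin': array([ 1.17774418, -0.71898979,  1.07197142]), 'orientation': array([0.87656966, 0.35843294, 0.12575603, 0.29552815])}
top {'fov_y': 44.92557471007447, 'cx': 327.46428926177316, 'cy': 192.27799701674334, 'origin': array([0.35924801, 0.01113045, 1.89212587]), 'orientation': array([-0.70478201, -0.04095621,  0.03729562,  0.70725804])}
{'time': 0.1, 'joint_positions': array([ 1.0557938 ,  0.52196276, -0.03630164,  1.59995826,  0.0212127 ,
        1.02111206, -0.1127849 ]), 'qd': array([ 0.00052879, -0.00155937,  0.0005971 , -0.00082224, -0.00363469,
        0.00100279,  0.00049337]), 'joint_efforts': array([ 3.67809567e-03, -9.28500438e+01,  1.98377721e+00, -3.70535159e+01,
        1.81121752e-02,  5.30048113e-03,  2.33449202e-05]), 'position': array([ 0.26874967, -0.56393889,  0.24477578]), 'orientation': array([-5.01559871e-04,  9.75371739e-01,  2.20566752e-01, -1.63795683e-04]), 'contact_force': array([-0.34749213,  0.40275899,  0.15500938]), 'moment': array([ 0.01925706, -0.00778356, -0.02886165]), 'gripper_force': 0.0, 'gripper_width': 0.08539213779315115} 0.014
```

View pics/top0.png

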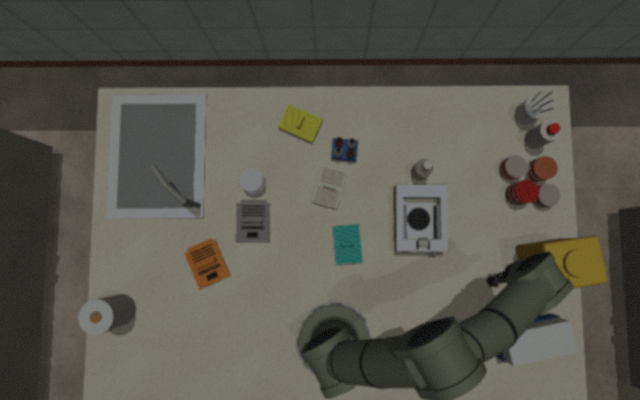

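View pics/scene0.png

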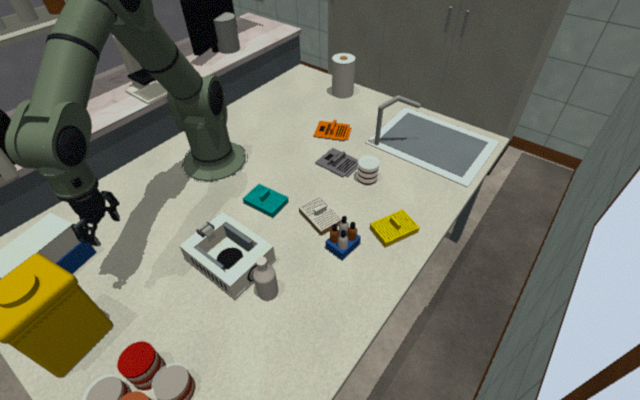

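```bash
cat > h.py <<'E'
import numpy as np,cv2
from scipy.spatial.transform import Rotation as R
from workcell import arm,cams
def rot(q): return R.from_quat(np.r_[q[1:],q[0]])
def proj(n,P):
    m=cams.camera_model(n); f=200/np.tan(np.radians(m['fov_y']/2))
    c=rot(m['orientation']).inv().apply(np.atleast_2d(P)-m['origin'])
    return np.c_[m['cx']-f*c[:,0]/c[:,2], m['cy']+f*c[:,1]/c[:,2]]
def unproj(n,uv,z):
    m=cams.camera_model(n); f=200/np.tan(np.radians(m['fov_y']/2))
    d=rot(m['orientation']).apply(np.array([(uv[0]-m['cx'])/f,-(uv[1]-m['cy'])/f,-1]))
    return m['origin']+d*(z-m['origin'][2])/d[2]
E
python3 - <<'E'
import cv2
a=cv2.imread('pics/top0.png');b=cv2.imread('pics/scene0.png')
def crop(im,x,y,w,h,s,n): cv2.imwrite(n,cv2.resize(im[y:y+h,x:x+w],None,fx=s,fy=s,interpolation=cv2.INTER_CUBIC))
crop(a,230,150,230,120,3.4,'pics/topc.png');crop(b,170,140,230,170,3.4,'pics/scc.png')
E
```

```text
(no output)
```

View pics/topc.png

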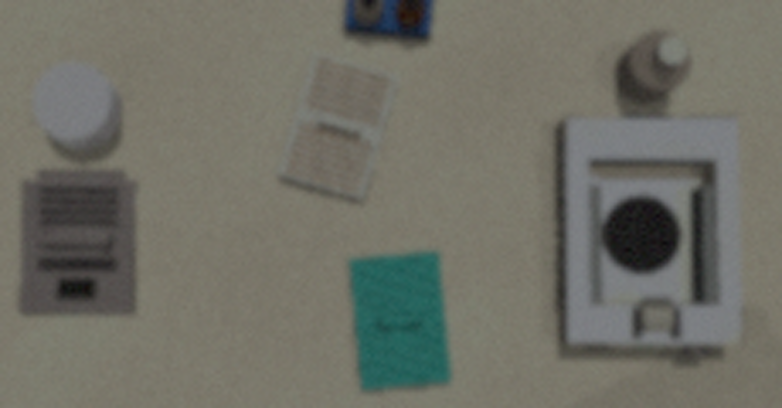

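View pics/scc.png

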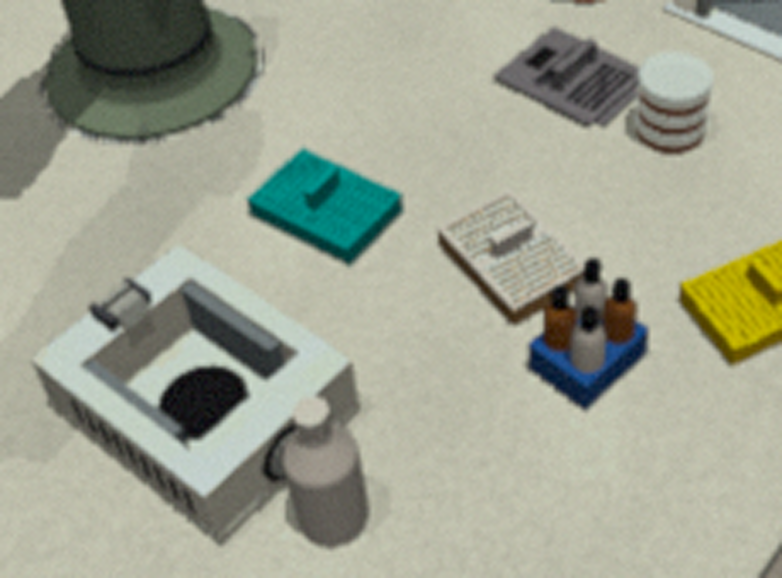

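```bash
cat > fit.py <<'E'
from h import *
from scipy.optimize import least_squares
T=lambda p:(p[0]/3.4+230-.35,p[1]/3.4+150-.35); S=lambda p:(p[0]/3.4+170-.35,p[1]/3.4+140-.35)
def fit(name,mod,top,sc,x0):
    mod=np.array(mod,float)/1000
    it=[i for i in range(len(mod)) if top[i]]; isx=[i for i in range(len(mod)) if sc[i]]
    tp=np.array([T(top[i]) for i in it]); sp=np.array([S(sc[i]) for i in isx])
    def f(v,which=(1,1)):
        W=R.from_euler('z',v[2]).apply(mod)+[v[0],v[1],0]
        return np.r_[(which[0]*(proj('top',W[it])-tp)).ravel(),(which[1]*(proj('scene',W[isx])-sp)).ravel()]
    for w in((1,1),(1,0),(0,1)):
        r=least_squares(f,x0,args=(w,),loss='soft_l1'); print(name,w,r.x.round(4)); 
        if w==(1,1): print(f(r.x).reshape(-1,2).round(1).tolist())
u=[(120,95,90),(120,-95,90),(-130,-95,90),(-130,95,90)]
fit('unit',u,[(567,117),(738,117),(740,345),(567,347)],[(352,362),(205,497),(37,362),(182,250)],[.6,-.3,0])
fl=[(74,51,30),(74,-51,30),(-74,-51,30),(-74,51,30)]
fit('filter',fl,[(316,58),(397,75),(363,198),(280,178)],[(583,275),(515,305),(440,233),(508,197)],[.7,0,-.2])
c=[(71,65,11.5),(71,-65,11.5),(-83,-65,11.5),(-83,65,11.5),(-54,0,11.5)]
fit('cover',c,[(22,180),(136,181),(135,314),(20,314),(76,289)],[(640,75),(590,118),(497,75),(555,30),(541,57)],[.6,.3,0])
E
python3 fit.py
```

```text
unit (1, 1) [ 0.4713 -0.3304 -0.0131]
[[-0.5, -0.8], [-0.1, -0.3], [0.5, -0.2], [-0.1, -1.3], [0.3, -0.4], [-0.3, 0.3], [-2.2, -1.3], [-0.6, -2.2]]
unit (1, 0) [ 0.4689 -0.3305 -0.0119]
unit (0, 1) [ 0.4747 -0.3311 -0.0114]
filter (1, 1) [ 0.5893  0.0123 -0.2722]
[[-0.6, -1.9], [0.8, -0.1], [0.8, 0.3], [-0.2, -0.8], [1.5, -2.6], [-0.6, 1.5], [-1.6, -1.3], [-0.2, -2.2]]
filter (1, 0) [ 0.5873  0.0131 -0.2636]
filter (0, 1) [ 0.5953  0.0066 -0.2872]
cover (1, 1) [ 0.4591  0.3124 -0.0063]
[[0.1, -0.3], [-0.1, -0.5], [-0.5, -0.0], [-0.2, -0.1], [0.2, -0.2], [2.0, -1.7], [-0.5, 1.5], [-1.6, -0.1], [-0.9, -1.5], [-0.3, 0.2]]
cover (1, 0) [ 0.4581  0.3121 -0.0032]
cover (0, 1) [ 0.4621  0.3117 -0.0207]
```

```bash
cat > ov.py <<'E'
from h import *
def box(x0,x1,y0,y1,z):return [(x0,y0,z),(x1,y0,z),(x1,y1,z),(x0,y1,z)]
def tile(n,im,v,loops,W=266,H=290,s=4.0):
    Mt=R.from_euler('z',v[2]); w=lambda l: Mt.apply(np.array(l)/1000.)+[v[0],v[1],0]
    c=proj(n,w([(0,0,50)]))[0]; o=np.round(c-np.array([W,H])/s/2)
    M=np.float32([[s,0,-o[0]*s+s/2-.5],[0,s,-o[1]*s+s/2-.5]])
    t=np.clip(cv2.warpAffine(im,M,(W,H),flags=cv2.INTER_CUBIC).astype(float)*1.4,0,255).astype(np.uint8)
    for l in loops:
        q=(proj(n,w(l))-o)*s+s/2-.5
        cv2.polylines(t,[np.round(q*16).astype(np.int32)],True,(0,0,255),1,cv2.LINE_AA,4)
    return t
U=[box(-130,120,-95,95,90),box(-130,120,-95,95,0),[(73,-70,90),(73,70,90),(-85,70,90),(-85,-70,90)]]
F=[box(-74,74,-51,51,30),box(-74,74,-51,51,0),box(-6,6,-25,25,58)]
C=[box(-83,71,-65,65,11.5),box(-66,-42,-22,22,11.5),box(-7,7,-40,40,45.5),box(71,83,-50,50,4)]
E
python3 - <<'E'
from ov import *
im={n:cv2.imread(f'pics/{n}0.png') for n in('top','scene')}
P=[((.470,-.3305,-.0119),U,3.4),((.5885,.0125,-.2670),F,5),((.4588,.3122,-.0045),C,5)]
cv2.imwrite('pics/ov1.png',np.vstack([np.hstack([tile(n,im[n],p,l,s=s if n=='top' else s*.7) for p,l,s in P]) for n in im]))
E
```

```text
(no output)
```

View pics/ov1.png

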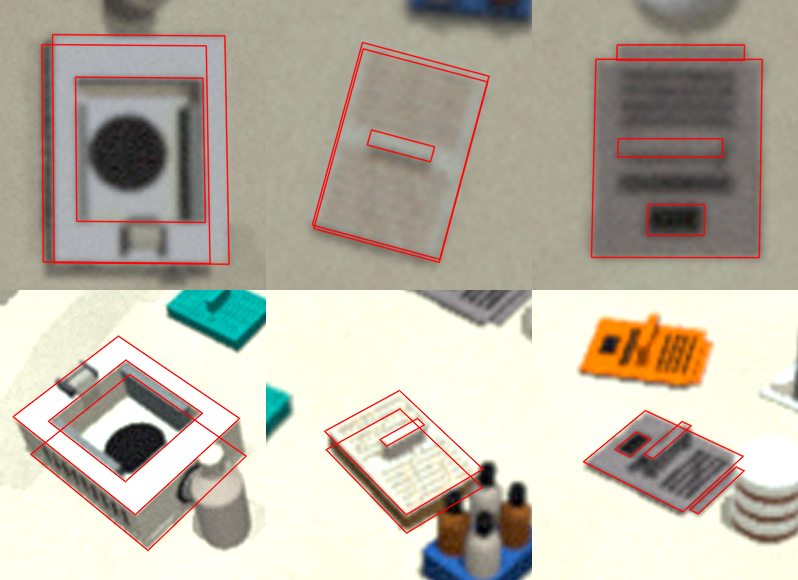

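```bash
cat >> h.py <<'E'
def down(yaw,tilt=0):
    "tool down with tool y along object's +x (yaw); tilt>0: object's +x end down"
    z=R.from_euler('z',yaw)*R.from_euler('y',tilt)
    return z*R.from_matrix(np.array([[0,1,0],[1,0,0],[0,0,-1.]]))
def rel(p,Rt,s=None):
    s=s or arm.sense(); R0=rot(s['orientation'])
    d=R0.inv().apply(np.array(p)-s['position'])/.8; t=(R0.inv()*Rt).as_rotvec()/np.radians(60)
    print('slide',d.round(4).tolist(),'twist',t.round(4).tolist())
def st():
    s=arm.sense(); R0=rot(s['orientation']); y=R0.apply([0,1,0]); z=R0.apply([0,0,1])
    print('t',s['time'].__round__(2),'p',s['position'].round(4),'yaw',np.arctan2(y[1],y[0]).round(4),'z',z.round(4),'F',s['contact_force'].round(1),'w',round(s['gripper_width'],4),'gf',round(s['gripper_force'],1))
FIL=(.5885,.0125,-.267);UNI=(.470,-.3305,-.0119);COV=(.4588,.3122,-.0045)
E
python3 - <<'E'
from h import *
st()
for y in (FIL[2],FIL[2]+np.pi): rel((*FIL[:2],.16),down(y)); rel((*FIL[:2],.049),down(y))
E
```

```text
t 0.1 p [ 0.2687 -0.5639  0.2448] yaw -1.126 z [-5.e-04  9.e-04 -1.e+00] F [-0.3  0.4  0.2] w 0.0854 gf 0.0
slide [0.6708, -0.4784, 0.1064] twist [-0.001, -0.0003, -0.8203]
slide [0.6709, -0.4782, 0.2452] twist [-0.001, -0.0003, -0.8203]
slide [0.6708, -0.4784, 0.1064] twist [-0.0004, 0.0012, 2.1797]
slide [0.6709, -0.4782, 0.2452] twist [-0.0004, 0.0012, 2.1797]
```

Emit:
{"api": "jog_arm", "payload": {
  "moves": [
    {"slide":[0.335,-0.239,0],"twist":[0,0,-0.41],"grip":0},
    {"slide":[0.335,-0.239,0],"twist":[0,0,-0.41],"grip":0},
    {"slide":[0.335,-0.239,0],"twist":[0,0,-0.41],"grip":0},
    {"slide":[0.335,-0.239,0],"twist":[0,0,-0.41],"grip":0},
    {"slide":[0.335,-0.239,0],"twist":[0,0,-0.41],"grip":0},
    {"slide":[0.6708,-0.4784,0.106],"twist":[-0.001,0,-0.82],"grip":0},
    {"slide":[0.6708,-0.4784,0.106],"twist":[-0.001,0,-0.82],"grip":0},
    {"slide":[0.6708,-0.4784,0.106],"twist":[-0.001,0,-0.82],"grip":0},
    {"slide":[0.6708,-0.4784,0.106],"twist":[-0.001,0,-0.82],"grip":0},
    {"slide":[0.6708,-0.4784,0.106],"twist":[-0.001,0,-0.82],"grip":0},
    {"slide":[0.6708,-0.4784,0.106],"twist":[-0.001,0,-0.82],"grip":0},
    {"slide":[0.6708,-0.4784,0.106],"twist":[-0.001,0,-0.82],"grip":0},
    {"slide":[0.6708,-0.4784,0.106],"twist":[-0.001,0,-0.82],"grip":0},
    {"slide":[0.6708,-0.4784,0.106],"twist":[-0.001,0,-0.82],"grip":0}
  ]
}}

```text
time: 1.85
position: [0.5885, 0.0109, 0.1607]
orientation: [0.001, 0.796, 0.606, -0.0]
contact_force: [-0.5, -0.3, -0.3]
gripper_width: 0.0857
gripper_force: 0.0
```

```bash
python3 - <<'E'
from ov import *
st(); rel((*FIL[:2],.049),down(FIL[2]))
im=cams.camera('scene')
g=[]
a=tile('scene',im,FIL,F,400,400,4); 
s=arm.sense();tip=s['position']+rot(s['orientation']).apply([[0,0,0],[0,0,.014]]);
cv2.imwrite('pics/ov2.png',np.hstack([a,tile('top',cams.camera('top'),UNI,U,400,400,4.5)]))
E
```

```text
t 1.85 p [0.5885 0.0109 0.1607] yaw -0.269 z [ 9.0e-04 -1.2e-03 -1.0e+00] F [-0.5 -0.3 -0.3] w 0.0857 gf 0.0
slide [0.0021, -0.0006, 0.1397] twist [0.0011, 0.0009, -0.0019]
```

View pics/ov2.png

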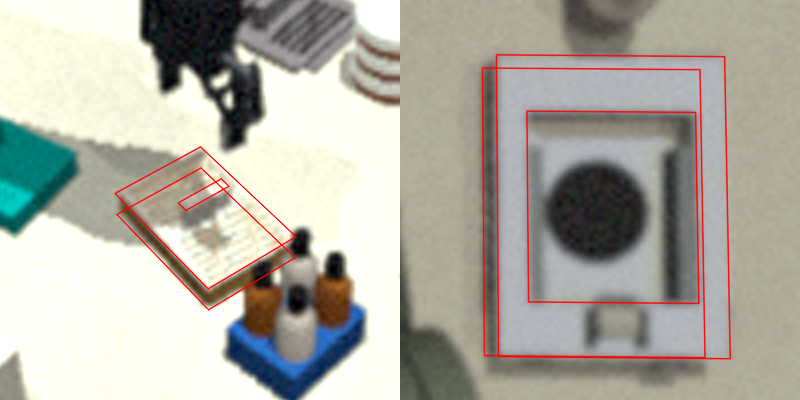

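Emit:
{"api": "jog_arm", "payload": {
  "moves": [
    {"slide":[0.002,0,0.07],"twist":[0.001,0.001,-0.002],"grip":0},
    {"slide":[0.002,0,0.12],"twist":[0.001,0.001,-0.002],"grip":0},
    {"slide":[0.002,0,0.14],"twist":[0.001,0.001,-0.002],"grip":0},
    {"slide":[0.002,0,0.14],"twist":[0.001,0.001,-0.002],"grip":0},
    {"slide":[0.002,0,0.14],"twist":[0.001,0.001,-0.002],"grip":1},
    {"slide":[0.002,0,0.14],"twist":[0.001,0.001,-0.002],"grip":1},
    {"slide":[0.002,0,0.14],"twist":[0.001,0.001,-0.002],"grip":1},
    {"slide":[0.002,0,0.14],"twist":[0.001,0.001,-0.002],"grip":1},
    {"slide":[0.002,0,0.14],"twist":[0.001,0.001,-0.002],"grip":1},
    {"slide":[0.002,0,0.14],"twist":[0.001,0.001,-0.002],"grip":1},
    {"slide":[0.002,0,0.14],"twist":[0.001,0.001,-0.002],"grip":1},
    {"slide":[0.002,0,0.14],"twist":[0.001,0.001,-0.002],"grip":1}
  ],
  "newtons": 60
}}

```text
time: 3.45
position: [0.5895, 0.0136, 0.049]
orientation: [-0.0, 0.794, 0.607, 0.0]
contact_force: [-1.6, -0.5, 8.0]
gripper_width: 0.011
gripper_force: 59.6
```

```bash
python3 - <<'E'
from h import *
st()
b=R.from_euler('z',UNI[2]).apply([-.0025,0,0])+[UNI[0],UNI[1],0]
p0=arm.sense()['position']
rel((p0[0],p0[1],.19),down(FIL[2]))
rel((b[0],b[1],.20),down(UNI[2]))
E
```

```text
t 3.45 p [0.5895 0.0136 0.049 ] yaw -0.2654 z [ 7.e-04  6.e-04 -1.e+00] F [-1.6 -0.5  8. ] w 0.011 gf 59.6
slide [0.0001, 0.0001, -0.1763] twist [0.0005, -0.0007, 0.0015]
slide [-0.4549, -0.0342, -0.1891] twist [0.0006, -0.0006, -0.2421]
```

Emit:
{"api": "jog_arm", "payload": {
  "moves": [
    {"slide":[0,0,-0.06],"twist":[0,0,0],"grip":1},
    {"slide":[0,0,-0.13],"twist":[0,0,0],"grip":1},
    {"slide":[0,0,-0.189],"twist":[0,0,0],"grip":1},
    {"slide":[-0.05,-0.004,-0.189],"twist":[0,0,-0.03],"grip":1},
    {"slide":[-0.11,-0.01,-0.189],"twist":[0,0,-0.08],"grip":1},
    {"slide":[-0.17,-0.014,-0.189],"twist":[0,0,-0.12],"grip":1},
    {"slide":[-0.23,-0.02,-0.189],"twist":[0,0,-0.16],"grip":1},
    {"slide":[-0.29,-0.025,-0.189],"twist":[0,0,-0.2],"grip":1},
    {"slide":[-0.35,-0.03,-0.189],"twist":[0,0,-0.242],"grip":1},
    {"slide":[-0.41,-0.034,-0.189],"twist":[0,0,-0.242],"grip":1},
    {"slide":[-0.455,-0.034,-0.189],"twist":[0,0,-0.242],"grip":1},
    {"slide":[-0.455,-0.034,-0.189],"twist":[0,0,-0.242],"grip":1},
    {"slide":[-0.455,-0.034,-0.189],"twist":[0,0,-0.242],"grip":1},
    {"slide":[-0.455,-0.034,-0.189],"twist":[0,0,-0.242],"grip":1}
  ]
}}

```text
time: 5.2
position: [0.468, -0.3295, 0.1995]
orientation: [-0.0, 0.711, 0.703, 0.0]
contact_force: [0.8, 0.4, -1.5]
gripper_width: 0.0108
gripper_force: 58.9
```

```bash
python3 - <<'E'
from ov import *
st()
s=arm.sense(); v=(s['position'][0],s['position'][1],UNI[2])
dz=(s['position'][2]-.049)*1000
L=U+[[(x+2.5*0,y,z+dz) for x,y,z in l] for l in F]
# filter loops about tcp; unit loops about UNI
def t(n,W,H,sc):
    im=cams.camera(n); a=tile(n,im,UNI,U,W,H,sc)
    M=R.from_euler('z',UNI[2]); c=proj(n,M.apply([(0,0,.05)])+[UNI[0],UNI[1],0])[0]; o=np.round(c-np.array([W,H])/sc/2)
    for l in F:
        q=(proj(n,M.apply((np.array(l)+[0,0,dz])/1000)+[v[0],v[1],0])-o)*sc+sc/2-.5
        cv2.polylines(a,[np.round(q*16).astype(np.int32)],True,(0,255,0),1,cv2.LINE_AA,4)
    return a
cv2.imwrite('pics/ov3.png',np.hstack([t('top',400,480,5),t('scene',400,480,4)]))
E
```

```text
t 5.2 p [ 0.468  -0.3295  0.1995] yaw -0.0103 z [ 2.e-04  9.e-04 -1.e+00] F [ 0.8  0.4 -1.5] w 0.0108 gf 58.9
```

View pics/ov3.png

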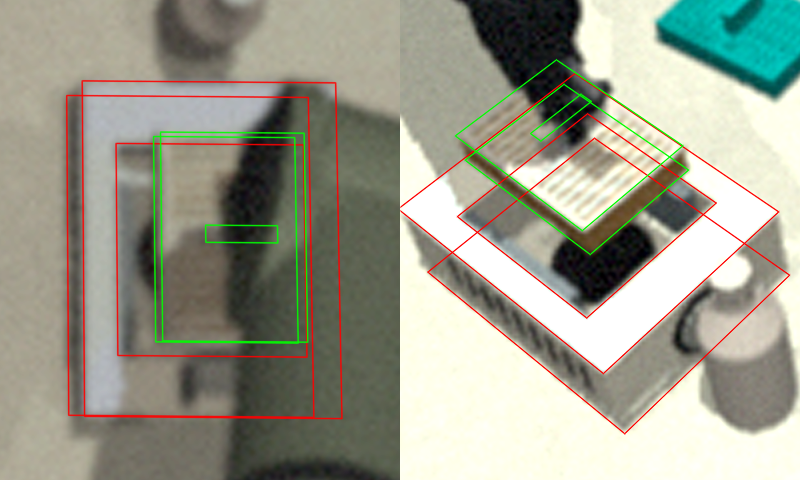

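```bash
python3 - <<'E'
from h import *
b=R.from_euler('z',UNI[2]).apply([-.0025,0,0])+[UNI[0],UNI[1],0]
rel((b[0],b[1],.125),down(UNI[2]));rel((b[0],b[1],.067),down(UNI[2]))
E
```

```text
slide [-0.0009, -0.0005, 0.0932] twist [0.0001, -0.0007, 0.0013]
slide [-0.001, -0.0005, 0.1657] twist [0.0001, -0.0007, 0.0013]
```

Emit:
{"api": "jog_arm", "payload": {
  "moves": [
    {"slide":[-0.001,-0.0005,0.04],"twist":[0,0,0.001],"grip":1},
    {"slide":[-0.001,-0.0005,0.06],"twist":[0,0,0.001],"grip":1},
    {"slide":[-0.001,-0.0005,0.07],"twist":[0,0,0.001],"grip":1},
    {"slide":[-0.001,-0.0005,0.08],"twist":[0,0,0.001],"grip":1},
    {"slide":[-0.001,-0.0005,0.087],"twist":[0,0,0.001],"grip":1},
    {"slide":[-0.001,-0.0005,0.093],"twist":[0,0,0.001],"grip":1},
    {"slide":[-0.001,-0.0005,0.093],"twist":[0,0,0.001],"grip":1}
  ]
}}

```text
time: 6.18
position: [0.4671, -0.3313, 0.1249]
orientation: [-0.0, 0.712, 0.703, 0.0]
contact_force: [-0.4, 0.3, -1.1]
gripper_width: 0.0102
gripper_force: 59.1
```

Emit:
{"api": "jog_arm", "payload": {
  "moves": [
    {"slide":[0,0,0.015],"twist":[0,0,0],"grip":1},
    {"slide":[0,0,0.03],"twist":[0,0,0],"grip":1},
    {"slide":[0,0,0.045],"twist":[0,0,0],"grip":1},
    {"slide":[0,0,0.055],"twist":[0,0,0],"grip":1},
    {"slide":[0,0,0.063],"twist":[0,0,0],"grip":1},
    {"slide":[0,0,0.068],"twist":[0,0,0],"grip":1},
    {"slide":[0,0,0.07],"twist":[0,0,0],"grip":1},
    {"slide":[0,0,0.07],"twist":[0,0,0],"grip":1}
  ]
}}

```text
time: 7.18
position: [0.4672, -0.3313, 0.0692]
orientation: [-0.0, 0.712, 0.703, 0.0]
contact_force: [-0.2, -0.5, -1.7]
gripper_width: 0.0109
gripper_force: 59.1
```

Emit:
{"api": "jog_arm", "payload": {
  "moves": [
    {"slide":[0,0,0.0025],"twist":[0,0,0],"grip":1},
    {"slide":[0,0,0.0025],"twist":[0,0,0],"grip":1},
    {"slide":[0,0,0.0025],"twist":[0,0,0],"grip":0.5},
    {"slide":[0,0,0.0025],"twist":[0,0,0],"grip":0.5},
    {"slide":[0,0,0.0025],"twist":[0,0,0],"grip":0.5},
    {"slide":[0,0,0.0025],"twist":[0,0,0],"grip":0.5},
    {"slide":[0,0,-0.03],"twist":[0,0,0],"grip":0.5},
    {"slide":[0,0,-0.1],"twist":[0,0,0],"grip":0.5},
    {"slide":[0,0,-0.17],"twist":[0,0,0],"grip":0.5},
    {"slide":[0,0,-0.17],"twist":[0,0,0],"grip":0.5}
  ]
}}

```text
time: 8.43
position: [0.4686, -0.3323, 0.2092]
orientation: [0.003, 0.712, 0.702, 0.001]
contact_force: [0.0, 0.0, -0.9]
gripper_width: 0.0427
gripper_force: 0.0
```

```bash
python3 - <<'E'
from h import *
st()
cv2.imwrite('pics/a.png',cams.camera('scene'))
for z in(.2,.0335): rel((*COV[:2],z),down(COV[2]))
E
```

```text
t 8.43 p [ 0.4686 -0.3323  0.2092] yaw -0.0132 z [ 0.0054 -0.0031 -1.    ] F [ 0.   0.  -0.9] w 0.0427 gf 0.0
slide [0.8049, -0.0217, 0.0074] twist [0.0025, 0.0013, -0.0084]
slide [0.8052, -0.0223, 0.2155] twist [0.0025, 0.0013, -0.0084]
```

Emit:
{"api": "jog_arm", "payload": {
  "moves": [
    {"slide":[0.4,0,0.007],"twist":[0,0,0],"grip":0},
    {"slide":[0.4,0,0.007],"twist":[0,0,0],"grip":0},
    {"slide":[0.4,0,0.007],"twist":[0,0,0],"grip":0},
    {"slide":[0.4,0,0.007],"twist":[0,0,0],"grip":0},
    {"slide":[0.4,0,0.007],"twist":[0,0,0],"grip":0},
    {"slide":[0.805,-0.022,0.007],"twist":[0.0025,0.001,-0.008],"grip":0},
    {"slide":[0.805,-0.022,0.007],"twist":[0.0025,0.001,-0.008],"grip":0},
    {"slide":[0.805,-0.022,0.007],"twist":[0.0025,0.001,-0.008],"grip":0},
    {"slide":[0.805,-0.022,0.007],"twist":[0.0025,0.001,-0.008],"grip":0},
    {"slide":[0.805,-0.022,0.007],"twist":[0.0025,0.001,-0.008],"grip":0},
    {"slide":[0.805,-0.022,0.007],"twist":[0.0025,0.001,-0.008],"grip":0},
    {"slide":[0.805,-0.022,0.007],"twist":[0.0025,0.001,-0.008],"grip":0},
    {"slide":[0.805,-0.022,0.007],"twist":[0.0025,0.001,-0.008],"grip":0},
    {"slide":[0.805,-0.022,0.007],"twist":[0.0025,0.001,-0.008],"grip":0},
    {"slide":[0.805,-0.022,0.007],"twist":[0.0025,0.001,-0.008],"grip":0}
  ]
}}

```text
time: 10.35
position: [0.4582, 0.3119, 0.2]
orientation: [-0.001, 0.709, 0.705, -0.0]
contact_force: [0.1, 0.4, 0.4]
gripper_width: 0.0856
gripper_force: 0.0
```

```bash
python3 - <<'E'
from ov import *
st(); rel((*COV[:2],.0335),down(COV[2]))
# filter in well: model at unit offset
im=cams.camera('top'); im2=cams.camera('scene')
FF=[[(x-2.5,y,z+18) for x,y,z in l] for l in F]
cv2.imwrite('pics/ov4.png',np.hstack([tile('top',im,UNI,[U[2]]+FF,400,440,5),tile('scene',im2,UNI,[U[2]]+FF,400,440,4.5)]))
E
```

```text
t 10.35 p [0.4582 0.3119 0.2   ] yaw -0.0058 z [-0.0023  0.0015 -1.    ] F [0.1 0.4 0.4] w 0.0856 gf 0.0
slide [0.0, 0.0013, 0.2081] twist [-0.0022, -0.0014, -0.0012]
```

View pics/ov4.png

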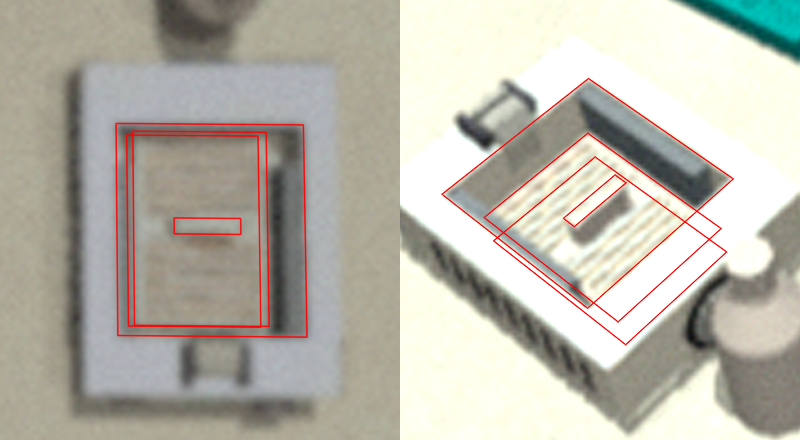

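Emit:
{"api": "jog_arm", "payload": {
  "moves": [
    {"slide":[0,0.001,0.07],"twist":[-0.002,-0.001,-0.001],"grip":0},
    {"slide":[0,0.001,0.14],"twist":[-0.002,-0.001,-0.001],"grip":0},
    {"slide":[0,0.001,0.19],"twist":[-0.002,-0.001,-0.001],"grip":0},
    {"slide":[0,0.001,0.208],"twist":[-0.002,-0.001,-0.001],"grip":0},
    {"slide":[0,0.001,0.208],"twist":[-0.002,-0.001,-0.001],"grip":0},
    {"slide":[0,0.001,0.208],"twist":[-0.002,-0.001,-0.001],"grip":1},
    {"slide":[0,0.001,0.208],"twist":[-0.002,-0.001,-0.001],"grip":1},
    {"slide":[0,0.001,0.208],"twist":[-0.002,-0.001,-0.001],"grip":1},
    {"slide":[0,0.001,0.208],"twist":[-0.002,-0.001,-0.001],"grip":1},
    {"slide":[0,0.001,0.208],"twist":[-0.002,-0.001,-0.001],"grip":1},
    {"slide":[0,0.001,0.208],"twist":[-0.002,-0.001,-0.001],"grip":1},
    {"slide":[0,0.001,0.208],"twist":[-0.002,-0.001,-0.001],"grip":1},
    {"slide":[0,0.001,0.208],"twist":[-0.002,-0.001,-0.001],"grip":1}
  ],
  "newtons": 80
}}

```text
time: 12.08
position: [0.4583, 0.3131, 0.034]
orientation: [-0.0, 0.708, 0.706, 0.0]
contact_force: [-2.0, -2.5, 10.7]
gripper_width: 0.0124
gripper_force: 78.9
```

```bash
cat >> h.py <<'E'
# cover pose by tongue tip target (unit frame, m) and tilt -> TCP target; TCP is .005 below bar centre along tool
def cov(tx,tz,th,ty=0):
    a=R.from_euler('y',th); g=np.array([tx,ty,tz])-a.apply([.083,0,-.0345])
    tcp=g+a.apply([0,0,-.005]); w=R.from_euler('z',UNI[2]).apply(tcp)+[UNI[0],UNI[1],0]
    return w,down(UNI[2],th)
E
python3 - <<'E'
from h import *
st()
rel(arm.sense()['position']+[0,0,.22],down(COV[2]))
for a in((.068,.15,.3),(.068,.078,.3),(.080,.078,.3)): print(cov(*a)[0]); rel(*cov(*a))
E
```

```text
t 12.07 p [0.4583 0.3131 0.034 ] yaw -0.0037 z [ 0.e+00  7.e-04 -1.e+00] F [-2.  -2.5 10.7] w 0.0124 gf 78.9
slide [0.0002, 0.0, -0.275] twist [0.0, -0.0007, 0.0007]
[ 0.4674251  -0.33046936  0.2027106 ]
slide [-0.8043, 0.0144, -0.2114] twist [0.2865, 0.0005, 0.0078]
[ 0.4674251  -0.33046936  0.1307106 ]
slide [-0.8043, 0.0144, -0.1214] twist [0.2865, 0.0005, 0.0078]
[ 0.47942425 -0.33061215  0.1307106 ]
slide [-0.8045, 0.0294, -0.1214] twist [0.2865, 0.0005, 0.0078]
```

Emit:
{"api": "jog_arm", "payload": {
  "moves": [
    {"slide":[0,0,-0.06],"twist":[0,0,0],"grip":1},
    {"slide":[0,0,-0.13],"twist":[0,0,0],"grip":1},
    {"slide":[0,0,-0.2],"twist":[0,0,0],"grip":1},
    {"slide":[0,0,-0.27],"twist":[0,0,0],"grip":1},
    {"slide":[-0.06,0,-0.27],"twist":[0,0,0],"grip":1},
    {"slide":[-0.12,0,-0.27],"twist":[0,0,0],"grip":1},
    {"slide":[-0.18,0,-0.27],"twist":[0.02,0,0],"grip":1},
    {"slide":[-0.25,0,-0.27],"twist":[0.05,0,0],"grip":1},
    {"slide":[-0.32,0,-0.27],"twist":[0.09,0,0],"grip":1},
    {"slide":[-0.39,0,-0.27],"twist":[0.13,0,0],"grip":1},
    {"slide":[-0.46,0,-0.27],"twist":[0.17,0,0],"grip":1},
    {"slide":[-0.53,0,-0.27],"twist":[0.21,0,0],"grip":1},
    {"slide":[-0.6,0.005,-0.27],"twist":[0.25,0,0],"grip":1},
    {"slide":[-0.67,0.01,-0.27],"twist":[0.28,0,0.004],"grip":1},
    {"slide":[-0.73,0.014,-0.26],"twist":[0.2865,0,0.008],"grip":1},
    {"slide":[-0.78,0.0144,-0.25],"twist":[0.2865,0,0.008],"grip":1},
    {"slide":[-0.804,0.0144,-0.24],"twist":[0.2865,0,0.008],"grip":1},
    {"slide":[-0.804,0.0144,-0.23],"twist":[0.2865,0,0.008],"grip":1},
    {"slide":[-0.804,0.0144,-0.22],"twist":[0.2865,0,0.008],"grip":1},
    {"slide":[-0.804,0.0144,-0.22],"twist":[0.2865,0,0.008],"grip":1}
  ]
}}

```text
time: 14.58
position: [0.4677, -0.3291, 0.2086]
orientation: [-0.107, 0.703, 0.696, -0.105]
contact_force: [0.6, -0.5, -3.8]
gripper_width: 0.0123
gripper_force: 79.5
```

```bash
python3 - <<'E'
from ov import *
st()
s=arm.sense(); a=rot(s['orientation'])*R.from_matrix(np.array([[0,1,0],[1,0,0],[0,0,-1.]])).inv()
bar=s['position']+a.apply([0,0,.005])
def t(n,W,H,sc):
    x=tile(n,cams.camera(n),UNI,U,W,H,sc)
    M=R.from_euler('z',UNI[2]); c=proj(n,M.apply([(0,0,.05)])+[UNI[0],UNI[1],0])[0]; o=np.round(c-np.array([W,H])/sc/2)
    for l in C:
        q=(proj(n,a.apply((np.array(l)-[0,0,38.5])/1000)+bar)-o)*sc+sc/2-.5
        cv2.polylines(x,[np.round(q*16).astype(np.int32)],True,(0,160,0),1,cv2.LINE_AA,4)
    return x
cv2.imwrite('pics/ov5.png',np.hstack([t('top',400,480,5),t('scene',400,480,4)]))
for q in((.068,.1,.3),(.068,.077,.3),(.080,.077,.3)): rel(*cov(*q))
E
```

```text
t 14.57 p [ 0.4677 -0.3291  0.2086] yaw -0.0101 z [-0.2966  0.0033 -0.955 ] F [ 0.6 -0.5 -3.8] w 0.0123 gf 79.5
slide [-0.001, 0.0204, 0.0678] twist [-0.0002, 0.0008, 0.001]
slide [-0.001, 0.0289, 0.0952] twist [-0.0002, 0.0008, 0.001]
slide [-0.001, 0.0433, 0.0908] twist [-0.0002, 0.0008, 0.001]
```

View pics/ov5.png

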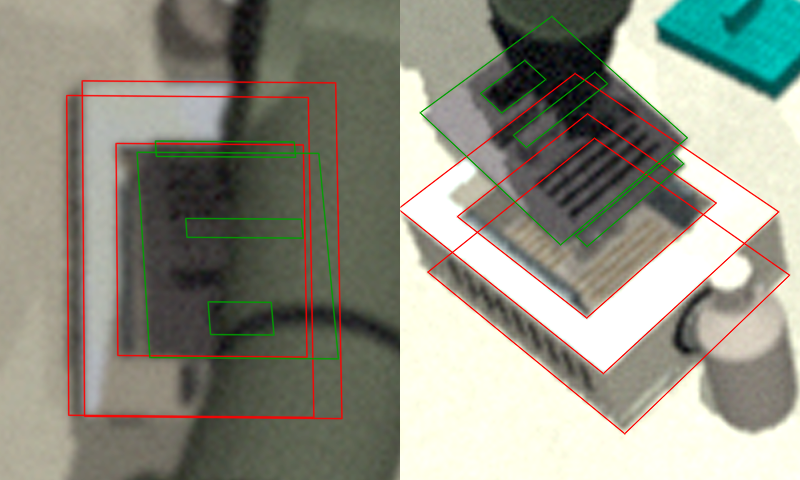

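Emit:
{"api": "jog_arm", "payload": {
  "moves": [
    {"slide":[-0.001,0.01,0.034],"twist":[0,0.001,0.001],"grip":1},
    {"slide":[-0.001,0.0204,0.068],"twist":[0,0.001,0.001],"grip":1},
    {"slide":[-0.001,0.023,0.077],"twist":[0,0.001,0.001],"grip":1},
    {"slide":[-0.001,0.026,0.086],"twist":[0,0.001,0.001],"grip":1},
    {"slide":[-0.001,0.0289,0.095],"twist":[0,0.001,0.001],"grip":1},
    {"slide":[-0.001,0.0289,0.095],"twist":[0,0.001,0.001],"grip":1},
    {"slide":[-0.001,0.0289,0.095],"twist":[0,0.001,0.001],"grip":1}
  ]
}}

```text
time: 15.55
position: [0.4673, -0.3312, 0.13]
orientation: [-0.106, 0.704, 0.695, -0.105]
contact_force: [-0.9, -0.9, -3.0]
gripper_width: 0.0127
gripper_force: 79.5
```

```bash
python3 - <<'E'
from h import *
st()
for q in((.074,.077,.3),(.080,.077,.3),(.08,.078,.2),(.081,.080,.13)): rel(*cov(*q))
E
```

```text
t 15.55 p [ 0.4673 -0.3312  0.13  ] yaw -0.0131 z [-0.2955  0.0037 -0.9553] F [-0.9 -0.9 -3. ] w 0.0127 gf 79.5
slide [0.0009, 0.0074, -0.0019] twist [-0.0, -0.0001, -0.0011]
slide [0.001, 0.0146, -0.0041] twist [-0.0, -0.0001, -0.0011]
slide [0.0009, 0.011, 0.0053] twist [-0.0955, -0.0001, -0.0011]
slide [0.0009, 0.0099, 0.0101] twist [-0.1623, -0.0, -0.0011]
```

No contact; hook the tongue under the ledge.

Emit:
{"api": "jog_arm", "payload": {
  "moves": [
    {"slide":[0.001,0.0037,-0.001],"twist":[0,0,-0.001],"grip":1},
    {"slide":[0.001,0.0074,-0.002],"twist":[0,0,-0.001],"grip":1},
    {"slide":[0.001,0.011,-0.003],"twist":[0,0,-0.001],"grip":1},
    {"slide":[0.001,0.0146,-0.0041],"twist":[0,0,-0.001],"grip":1},
    {"slide":[0.001,0.0146,-0.0041],"twist":[0,0,-0.001],"grip":1},
    {"slide":[0.001,0.0146,-0.0041],"twist":[0,0,-0.001],"grip":1}
  ]
}}

```text
time: 16.3
position: [0.4792, -0.3305, 0.1293]
orientation: [-0.107, 0.703, 0.695, -0.105]
contact_force: [-0.6, -0.0, -3.8]
gripper_width: 0.0127
gripper_force: 79.6
```

```bash
python3 - <<'E'
from h import *
st()
for q in((.081,.078,.25),(.082,.079,.2),(.082,.080,.15),(.083,.081,.11)): rel(*cov(*q))
E
```

```text
t 16.3 p [ 0.4792 -0.3305  0.1293] yaw -0.0119 z [-0.2961  0.004  -0.9551] F [-0.6 -0.  -3.8] w 0.0127 gf 79.6
slide [-0.0001, -0.0008, 0.003] twist [-0.0484, -0.0004, -0.0]
slide [-0.0001, -0.0014, 0.0068] twist [-0.0961, -0.0004, -0.0]
slide [-0.0002, -0.0029, 0.011] twist [-0.1438, -0.0004, -0.0]
slide [-0.0002, -0.0028, 0.0137] twist [-0.182, -0.0004, -0.0]
```

Emit:
{"api": "jog_arm", "payload": {
  "moves": [
    {"slide":[0,-0.0004,0.0015],"twist":[-0.024,0,0],"grip":1},
    {"slide":[0,-0.0008,0.003],"twist":[-0.048,0,0],"grip":1},
    {"slide":[0,-0.0011,0.005],"twist":[-0.072,0,0],"grip":1},
    {"slide":[0,-0.0014,0.0068],"twist":[-0.096,0,0],"grip":1},
    {"slide":[0,-0.0022,0.009],"twist":[-0.12,0,0],"grip":1},
    {"slide":[0,-0.0029,0.011],"twist":[-0.144,0,0],"grip":1},
    {"slide":[0,-0.0029,0.011],"twist":[-0.144,0,0],"grip":1}
  ]
}}

```text
time: 17.18
position: [0.474, -0.3306, 0.1217]
orientation: [-0.053, 0.71, 0.701, -0.052]
contact_force: [0.7, -1.0, -4.4]
gripper_width: 0.0127
gripper_force: 79.5
```

```bash
python3 - <<'E'
from h import *
st(); print(arm.sense()['moment'])
for q in((.082,.080,.13),(.083,.081,.11)): rel(*cov(*q))
E
```

```text
t 17.18 p [ 0.474  -0.3306  0.1217] yaw -0.0124 z [-0.1487  0.0022 -0.9889] F [ 0.7 -1.  -4.4] w 0.0127 gf 79.5
[-0.00366269 -0.26765085 -0.00958713]
slide [0.0001, -0.0003, 0.0021] twist [-0.0184, -0.0004, -0.0005]
slide [0.0001, 0.0, 0.0028] twist [-0.0375, -0.0004, -0.0005]
```

Emit:
{"api": "jog_arm", "payload": {
  "moves": [
    {"slide":[0,-0.0003,0.0021],"twist":[-0.018,0,0],"grip":1},
    {"slide":[0,0,0.0028],"twist":[-0.0375,0,0],"grip":1},
    {"slide":[0,0,0.0028],"twist":[-0.0375,0,0],"grip":1},
    {"slide":[0,0,0.0028],"twist":[-0.0375,0,0],"grip":1}
  ]
}}

```text
time: 17.68
position: [0.4737, -0.3305, 0.1193]
orientation: [-0.04, 0.71, 0.702, -0.039]
contact_force: [-5.0, -1.4, -3.0]
gripper_width: 0.0126
gripper_force: 79.5
```

Emit:
{"api": "jog_arm", "payload": {
  "moves": [
    {"slide":[0,-0.0012,0],"twist":[0,0,0],"grip":1},
    {"slide":[0,-0.0012,0],"twist":[0,0,0],"grip":1}
  ]
}}

```text
time: 17.92
position: [0.4734, -0.3303, 0.1195]
orientation: [-0.039, 0.71, 0.702, -0.039]
contact_force: [-1.5, 0.2, -4.4]
gripper_width: 0.0126
gripper_force: 79.4
```

Release, back off along the tool, then look.

Emit:
{"api": "jog_arm", "payload": {
  "moves": [
    {"slide":[0,0,0],"twist":[0,0,0],"grip":0.6},
    {"slide":[0,0,0],"twist":[0,0,0],"grip":0.6},
    {"slide":[0,0,0],"twist":[0,0,0],"grip":0.6},
    {"slide":[0,0,0],"twist":[0,0,0],"grip":0.6},
    {"slide":[0,0,-0.04],"twist":[0,0,0],"grip":0.6},
    {"slide":[0,0,-0.1],"twist":[0,0,0],"grip":0.6},
    {"slide":[0,-0.05,-0.15],"twist":[0.1,0,0],"grip":0.8},
    {"slide":[0,-0.05,-0.15],"twist":[-0.107,0,0],"grip":1},
    {"slide":[0,-0.05,-0.15],"twist":[-0.107,0,0],"grip":1},
    {"slide":[0,-0.05,-0.15],"twist":[-0.107,0,0],"grip":1}
  ]
}}

```text
time: 19.18
position: [0.4464, -0.3304, 0.2432]
orientation: [0.0, 0.712, 0.703, 0.0]
contact_force: [1.2, -0.0, -0.1]
gripper_width: -0.0005
gripper_force: 0.0
```

```bash
python3 - <<'E'
from ov import *
st()
th=.1;a=R.from_euler('y',th);t0=np.array([82,0,82.])
Cl=[(a.apply(np.array(l)-[83,0,4])+t0).tolist() for l in C]
cv2.imwrite('pics/ov6.png',np.hstack([tile('top',cams.camera('top'),UNI,[U[0]],300,480,5),tile('scene',cams.camera('scene'),UNI,Cl,500,480,5)]))
p=lambda x,z:R.from_euler('z',UNI[2]).apply([x,0,z])+[UNI[0],UNI[1],0]
for z in(.15,.125,.104): rel(p(-.054,z),down(UNI[2]))
E
```

```text
t 19.18 p [ 0.4464 -0.3304  0.2432] yaw -0.0126 z [ 5.e-04  4.e-04 -1.e+00] F [ 1.2 -0.  -0.1] w -0.0005 gf 0.0
slide [-0.0005, -0.0389, 0.1159] twist [-0.0, -0.0011, 0.0004]
slide [-0.0005, -0.0389, 0.1472] twist [-0.0, -0.0011, 0.0004]
slide [-0.0006, -0.0389, 0.1734] twist [-0.0, -0.0011, 0.0004]
```

View pics/ov6.png

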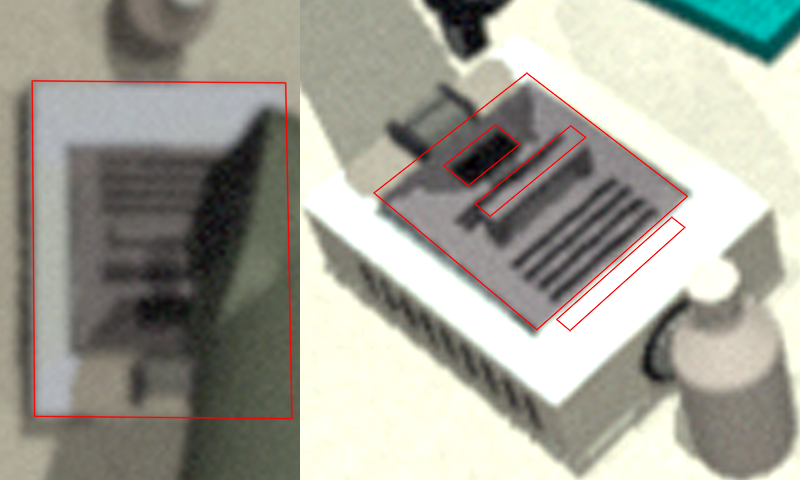

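Emit:
{"api": "jog_arm", "payload": {
  "moves": [
    {"slide":[-0.0005,-0.036,0.06],"twist":[0,-0.001,0],"grip":1},
    {"slide":[-0.0005,-0.036,0.116],"twist":[0,-0.001,0],"grip":1},
    {"slide":[-0.0005,-0.036,0.14],"twist":[0,-0.001,0],"grip":1},
    {"slide":[-0.0005,-0.036,0.15],"twist":[0,-0.001,0],"grip":1},
    {"slide":[-0.0005,-0.036,0.155],"twist":[0,-0.001,0],"grip":1},
    {"slide":[-0.0005,-0.036,0.16],"twist":[0,-0.001,0],"grip":1},
    {"slide":[-0.0005,-0.036,0.164],"twist":[0,-0.001,0],"grip":1},
    {"slide":[-0.0005,-0.036,0.167],"twist":[0,-0.001,0],"grip":1},
    {"slide":[-0.0005,-0.036,0.17],"twist":[0,-0.001,0],"grip":1},
    {"slide":[-0.0005,-0.036,0.172],"twist":[0,-0.001,0],"grip":1},
    {"slide":[-0.0005,-0.036,0.172],"twist":[0,-0.001,0],"grip":1}
  ]
}}

```text
time: 20.65
position: [0.418, -0.3301, 0.1054]
orientation: [0.001, 0.711, 0.703, 0.0]
contact_force: [-1.0, 0.1, 0.4]
gripper_width: 0.0001
gripper_force: 0.0
```

Emit:
{"api": "jog_arm", "payload": {
  "moves": [
    {"slide":[0,0,0.0015],"twist":[0,0,0],"grip":1},
    {"slide":[0,0,0.003],"twist":[0,0,0],"grip":1},
    {"slide":[0,0,0.004],"twist":[0,0,0],"grip":1},
    {"slide":[0,0,0.004],"twist":[0,0,0],"grip":1}
  ]
}}

```text
time: 21.15
position: [0.4182, -0.3302, 0.1039]
orientation: [0.001, 0.711, 0.703, 0.0]
contact_force: [-9.4, 6.8, 39.5]
gripper_width: -0.0001
gripper_force: 19.5
```

Firm stop at flush height (tip at 90 mm, 40 N). Lift away and check.

Emit:
{"api": "jog_arm", "payload": {
  "moves": [
    {"slide":[0,0,-0.02],"twist":[0,0,0],"grip":1},
    {"slide":[0,0,-0.1],"twist":[0,0,0],"grip":1},
    {"slide":[0.07,0,-0.15],"twist":[0,0,0],"grip":1},
    {"slide":[0.14,0,-0.15],"twist":[0,0,0],"grip":1},
    {"slide":[0.21,0,-0.15],"twist":[0,0,0],"grip":1},
    {"slide":[0.28,0,-0.15],"twist":[0,0,0],"grip":1},
    {"slide":[0.35,0,-0.15],"twist":[0,0,0],"grip":1},
    {"slide":[0.35,0,-0.15],"twist":[0,0,0],"grip":1},
    {"slide":[0.35,0,-0.15],"twist":[0,0,0],"grip":1}
  ]
}}

```text
time: 22.28
position: [0.4213, -0.0504, 0.2223]
orientation: [0.001, 0.711, 0.703, 0.0]
contact_force: [-0.1, 0.0, 0.3]
gripper_width: -0.0
gripper_force: 0.0
```

```bash
python3 - <<'E'
from ov import *
st()
Cl=[(np.array(l)+[0,0,78.5]).tolist() for l in C]
cv2.imwrite('pics/ov7.png',np.hstack([tile('top',cams.camera('top'),UNI,Cl,300,480,5),tile('scene',cams.camera('scene'),UNI,Cl,500,480,5)]))
E
```

```text
t 22.27 p [ 0.4213 -0.0504  0.2223] yaw -0.0117 z [ 0.0018 -0.001  -1.    ] F [-0.1  0.   0.3] w -0.0 gf 0.0
```

View pics/ov7.png

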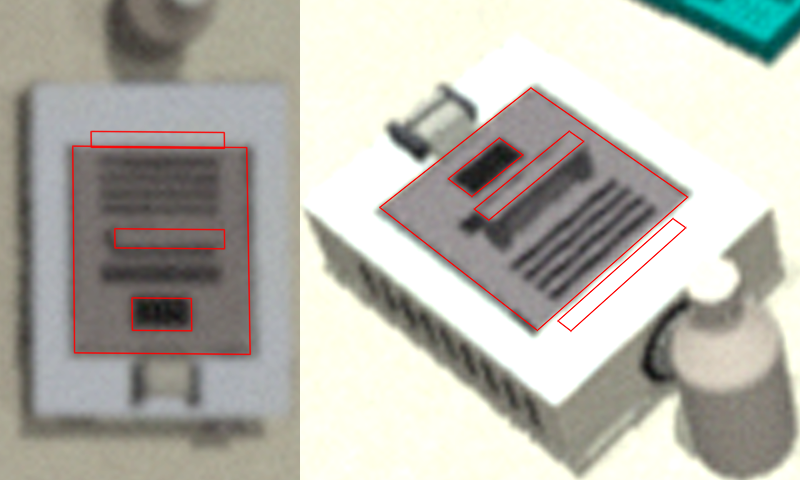

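```bash
python3 -c "
from workcell import arm
print(arm.close_job())"
```

```text
the job is handed in; nothing more can be done
None
```

The job is handed in at about 22 s: the last pictures show the filter flat in the bay and the cover hooked, pressed flush and under the catch, with both released. I never moved near the rack, bottle or dishes, but took no final check of them, and the hand-in gave no verdict.

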